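# Reverse the ratchet and clamp a bracket in the bench screw press

### The job

The small bench press is to clamp the bracket lying under its pad, but its ratchet handle is set to unscrew. Flip the little direction lever on the handle over to the tightening side, swing the handle most of the way back anticlockwise to feel that it now free-wheels without lifting the pad, then work it clockwise, in more than one stroke if needed, until the pad clamps the bracket snugly at about 11 N of pull felt at the moving knob, not over 12 N. Let go, and leave the things around alone.

Things in the scene. Friction and masses are not known exactly. Their poses are not given: they have to be found in the camera images.
- press: Bench screw press, grey painted and fixed to the bench: base plate 150 x 190 x 20 mm, two round steel posts at its sides (y = -75 and +75 mm in its frame), a crosshead 56 x 190 mm across them whose top is 170 mm above the bench, an anvil under the middle. Origin: centre of the underside of the base, on the screw axis; z up; the handle points along its -x at handle angle 0.
- hub (a point): Point on the vertical screw axis, 203 mm above the bench, at the top face of the steel ratchet handle (level bar 26 mm wide, 12 mm thick, its top 203 mm above the bench, with a round head of 41 mm radius at the screw; a boss of 13 mm radius stands 8 mm above the bar there).
- grip (a point): Middle of the black upright knob at the outer end of the handle bar: a round knob of 22 mm diameter that spins freely on its pin, standing from 203 to 243 mm above the bench, its axis 150 mm from the screw axis. This point is on the knob's axis, 223 mm above the bench. Fingers loosely astride it feel the pull more truly than a hard pinch.
- handle (a joint): Angle of the handle about the screw axis, rad, growing clockwise seen from above (the tightening way); 0 when the bar points along the press's -x. Stops at -0.65 and +0.65, starts at 0.3 to 0.6. Free-wheeling takes 1.5 to 4 N at the knob, with clicks to 7 N if swung fast. Ratchet of 20 teeth: up to 0.31 rad of a stroke is lost before a tooth catches.
- lever (a point): Upright thumb tab at the outer end of the direction lever, which lies on top of the handle bar between head and knob: dark steel, the tab 12 mm along the lever, 10 mm wide, its top 228 mm above the bench. This point is inside the tab, 220 mm above the bench, 40 mm from the lever's pivot; the pivot lies on the bar's centre line 42.5 mm out from the screw axis.
- selector (a joint): Angle of the direction lever on the handle, rad, growing anticlockwise from above; 0 in line with the bar; stops at -0.4, +0.4. Near +0.4 (tab on the bar's anticlockwise side, the start) the handle drives the screw anticlockwise (pad rises) and free-wheels clockwise; near -0.4 the reverse; between, perhaps neither. About 3 N on the tab moves it; it stays put. The push may carry the handle along.
- pad: Round steel pressure pad, 32 mm wide, 8 mm thick, on the screw axis. Origin: centre of its underside, 57.5 mm above the bench at the start. It moves 2.5 mm per rad of screw. Turning the screw either way takes 7 to 8 N at the knob in motion (a standing hand reads less: friction holds the screw, also when let go); once the pad presses, 1 N more per 6 mm of knob travel; over 13 N crushes the bracket.
- bracket: Bare metal bracket, held on the anvil by dowels so that it cannot shift: flat plate 60 x 105 x 6 mm with a flange on its far side standing 30 mm. Origin: centre of its underside. Its top face is 1.5 to 3.3 mm below the pad at the start (its height differs from part to part, finer than measured poses tell).
- spray_can: Bystander: upright metal can, 52 mm diameter, 150 mm tall. Origin: centre of its underside.
- cup: Bystander: steel mixing cup, 72 mm diameter, 85 mm tall. Origin: centre of its underside.
- sanding_block: Bystander: sanding block 120 x 60 mm, 42 mm tall. Origin: centre of its underside.

How it is judged:
On the way, in this order (a step that is already met when the one before it is completed fails the run):
1. the direction lever is flipped to the tightening side (value of joint selector below -0.25 rad), for 0.2 s.
2. the handle is swung back anticlockwise, free-wheeling, the lever staying on the tightening side and the pad not yet pressing (value of joint handle below -0.2 rad and value of joint selector below -0.25 rad and contact force between pad and bracket below 5 N), for 0.1 s.
3. the pad is brought down on the bracket (contact force between pad and bracket above 20 N), for 0.05 s.
At the end, for the whole second after the job is handed in: The pad clamps the bracket with 100 to 380 N (about 9 to 13.5 N of pull at the knob when it was tightened), the direction lever is still on the tightening side (below -0.25 rad) and the handle is at rest, let go (contact force between pad and bracket between 100 and 380 N and value of joint selector below -0.25 rad and velocity of joint handle between -0.05 and 0.05 rad/s); the robot touches nothing.
It fails at once if the screw is driven the wrong way: the pad rises more than 1.5 mm above its starting height (z of pad in the frame of press above 0.059 m).
It fails at once if overtightened: the pad presses the bracket with more than 380 N (contact force between pad and bracket above 380 N).
It fails at once if a bystander is moved more than 20 mm (distance of any of spray_can, cup, sanding_block from where it was at the start of the episode above 0.02 m).
It also fails if it takes over 69 s, if anything falls off the work surface, if the arm or the gripper's body presses on something with over 40 N, if the wrist force passes 120 N, or if a joint passes its speed limit or range.

### The arm

A 6-joint arm with a two-finger parallel gripper is mounted at the origin on the work surface. World frame = base frame: x ahead of the robot, y to its left, z up, the work surface at z = 0. Lengths are in m, angles in rad, forces in N, time in s.
With the tool pointing down it reaches from about 0.375 to 0.9 m from the base axis. Payload 3.1 kg.
Tool frame: the origin (TCP) lies at the centre of the arm's flange, where the gripper is bolted on; the fingertips stand 173 mm ahead of it and the grasp point (between the pads) lies 155 mm ahead of it; z points along the fingers, x is the direction in which the jaws open and shut, and the axes are right-handed (so a half turn about z gives the same grasp; the last joint's range is limited). The gripper opens to 85 mm and grips with 20 to 120 N. Pads are 22 mm wide; open, the fingers measure 114 mm over their backs; the gripper's body (76 mm by 85 mm) begins 54 mm behind the grasp point. The pads swing forward as they close: fully open they stand 13 mm farther back than shut.
Start: joints at [-1.508, 0.527, 1.433, -0, 1.181, -0.178], TCP at [0.149, -0.607, 0.405] pointing down, gripper open.
Joint ranges: [-3.08, 3.08], [-0.75, 2.2], [0.22, 2.44], [-1.43, 4.57], [0, 2.65], [-2.85, 2.85]. Speed limits (rad/s): [2.79, 2.79, 3.14, 3.14, 3.14, 3.14].

### API

Orientations are given as a unit quaternion [x, y, z, w].
In Python, from station import manip gives the robot as it stands.
- The arm moves only by the shell command python3 -m jog 'ROWS' [OPENING] [FORCE]. ROWS is JSON, a list that holds one entry, the list of rows, each a list of 4 numbers: the shift along the world's x, y, z in mm, then the turn about the world's z in degrees. A call has exactly 8 rows; each row shifts and turns the commanded pose from where the row before left it; what a row does not reach is not made up. A row lasts 1/8 s, in which the tool goes at most 62.5 mm and 10.7 degrees, less where a joint would pass 70% of its speed; a pose out of reach is approached as far as the arm can. A call is refused whole if a number of a shift passes 62.5 or a number of a turn 10.7, either way. A call with a gripper value outside its range is refused whole. OPENING is the opening in per cent of the stroke, from 0 (shut) to 100 (fully open), set as the call begins (- or left out, the last holds). The fingers move at their own pace and stop on an object; FORCE is the grip in N (left out, the last holds). Time passes only in rows, so rows that do not move let the fingers close, or fill a call up. It gives the time, the measured TCP pose, the force and the opening at its end, in the units of the state.
- manip.sense(): the state, without advancing time (a new reading comes with each control period).
- manip.snapshot(name): name is "scene" or "top"; returns the picture (384x512x3 uint8, red, green, blue); there is no depth.
- manip.camera_info(name): a dict with "fx", "fy", "cx", "cy" (pixels), "R" (3x3) and "t" (3): a world point X has camera coordinates R X + t. Camera axes: x right, y down, z forward; pixel columns grow to the right and rows downward; lengths in m; the calibration is good to about 2 mm. A picture is of the moment at which its call begins. camera_info takes no time and is no camera call.
- manip.sign_off(): hands the job in, once; it reports no verdict.
The state is a dict: "t": time; "q": joint angles; "qd": joint speeds; "tau": joint torques, N m; "tcp_pos": TCP position; "tool_rot": TCP orientation; "force": force on the tool from outside, world axes, zero at the start; "ft_torque": the same for the moment, N m; "finger_gap": opening from 0.0 (shut) to 1.0 (fully open).
Only numpy, scipy, OpenCV 4.12 (cv2) and the standard library are available. Lean on these libraries where they do the work, as an engineer would, in place of code of your own. Each camera call takes 0.05 s, during which the arm holds its last target. There are 200 camera calls.

## Working session

There is one attempt and no reset: what is moved stays moved. The work goes in short steps, Python scripts to look and compute and a shell command to move; the robot and the scene stay as the last step left them, time stands still between calls to the robot, and variables do not carry over. Pictures are saved under pics/ and viewed, about 8 in all and at most 12, crops included, and the job is handed in when it is done.

```bash
ls; mkdir -p pics; python3 - <<'E'
from station import manip
import cv2
for n in("scene","top"):
    im=manip.snapshot(n); cv2.imwrite(f"pics/{n}0.png",im[:,:,::-1])
    c=manip.camera_info(n); print(n,c)
print(manip.sense())
E
```

```text
pics
scene {'fx': 415.45266914349725, 'fy': 415.45266914349725, 'cx': 249.84769052875987, 'cy': 195.18642087279542, 'R': array([[-0.47815215,  0.87815157,  0.01484404],
       [ 0.56813972,  0.32215163, -0.75725529],
       [-0.66976695, -0.35364976, -0.65295028]]), 't': array([ 0.28150274, -0.17462387,  1.57838518])}
top {'fx': 426.8813868757707, 'fy': 426.8813868757707, 'cx': 258.677131097419, 'cy': 191.67291025220976, 'R': array([[ 1.87664051e-02, -9.99823854e-01, -2.89629923e-04],
       [-9.98733480e-01, -1.87324121e-02, -4.66961819e-02],
       [ 4.66825311e-02,  1.16558257e-03, -9.98909096e-01]]), 't': array([-0.03962319,  0.51880569,  1.31244774])}
{'t': 0.1, 'q': array([-1.50848684e+00,  5.28380608e-01,  1.43376185e+00,  2.13981296e-05,
        1.18140315e+00, -1.78478811e-01]), 'qd': array([-0.00107457, -0.00131735, -0.0039958 ,  0.000315  ,  0.00059033,
       -0.00025782]), 'tau': array([-1.06857383e-04, -4.43305027e+01, -1.78586930e+01, -2.36166288e-04,
        3.91411566e-03, -2.51164755e-05]), 'tcp_pos': array([ 0.14906734, -0.60665038,  0.40383051]), 'tool_rot': array([ 7.86911421e-01, -6.17065200e-01, -6.41835762e-04, -7.35971439e-04]), 'force': array([-0.37027954, -0.19541532, -0.09052837]), 'ft_torque': array([ 0.07317508,  0.01379737, -0.02258345]), 'finger_gap': 1.004505252035781}
```

View pics/top0.png

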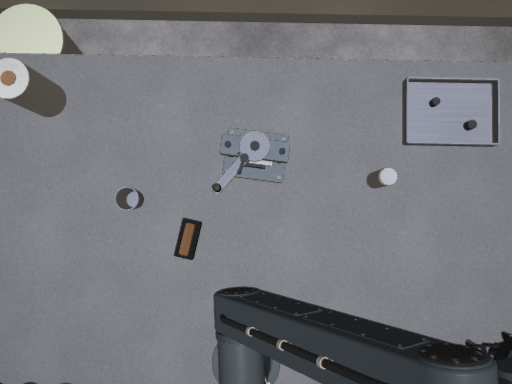

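View pics/scene0.png

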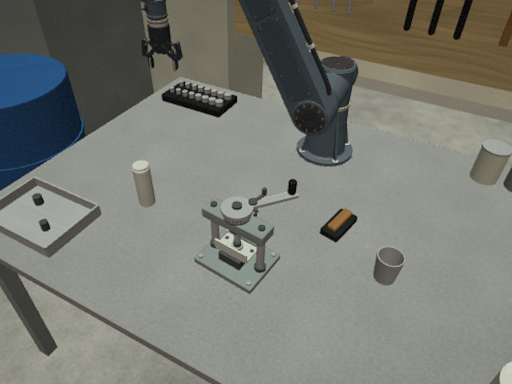

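The top view shows the press head near (254,146), the knob near (216,188) and the lever pivot area near (244,158). The scene view shows the knob at (292,187) and the tab at about (264,191). The cup, block and can all stand away from the press. I'll zoom in next.

```bash
cat > h.py <<'E'
from station import manip
import numpy as np, cv2
def ray(n,u,v,z):
    c=manip.camera_info(n);R,t=c["R"],c["t"];o=-R.T@t
    d=R.T@np.array([(u-c["cx"])/c["fx"],(v-c["cy"])/c["fy"],1]);return o+d*(z-o[2])/d[2]
def proj(n,X):
    c=manip.camera_info(n);p=c["R"]@np.array(X)+c["t"];return np.array([c["fx"]*p[0]/p[2]+c["cx"],c["fy"]*p[1]/p[2]+c["cy"]])
def duo(name,a,b,s=8):  # crops (u0,v0,w,h) of top and scene side by side
    ims=[]
    for n,(u,v,w,h) in(("top",a),("scene",b)):
        im=manip.snapshot(n)[v:v+h,u:u+w,::-1]
        ims.append(cv2.resize(im,(w*s,h*s),interpolation=cv2.INTER_CUBIC))
    cv2.imwrite(name,np.hstack(ims))
E
python3 - <<'E'
from h import *
duo("pics/c1.png",(205,125,95,70),(200,170,105,70),4)
print(ray("top",254.5,146,.211),ray("top",216.5,188,.243))
E
```

```text
[ 0.63108707 -0.01677577  0.211     ] [0.51606133 0.07808482 0.243     ]
```

View pics/c1.png

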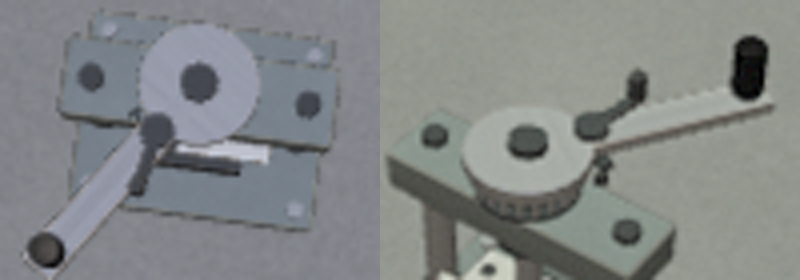

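```bash
python3 - <<'E'
from h import *
p=ray("top",255,145.7,.211);k=ray("top",216.5,187,.243);tb=ray("top",239.3,172,.228);pv=ray("top",205+156/4,125+127/4,.213)
a=ray("top",205+90/4,144,.172);b=ray("top",205+308/4,151,.172)
print("top",p,k,tb,pv,a,b,(a+b)/2)
print("scene",ray("scene",200+148/4,205,.211),ray("scene",292.7,180.2,.243),ray("scene",264.5,188,.228))
d=k-p;print(np.hypot(*d[:2]),"bar az",np.degrees(np.arctan2(d[1],d[0])))
e=a-b;print("press yaw",np.degrees(np.arctan2(-e[0],e[1])))
for n,uv in(("can",(388,176,.15)),("cup",(127,198,.085)),("block",(188,239,.042))):print(n,ray("top",*uv))
E
```

```text
top [ 0.63191154 -0.01808507  0.211     ] [0.5186273  0.07814482 0.243     ] [0.55966352 0.02124133 0.228     ] [0.60168999 0.01038411 0.213     ] [0.64123556 0.05786795 0.172     ] [ 0.62473351 -0.09187189  0.172     ] [ 0.63298453 -0.01700197  0.172     ]
scene [ 0.63803228 -0.01256153  0.211     ] [0.5192784  0.08063253 0.243     ] [0.56523761 0.02520378 0.228     ]
0.1486388643540782 bar az 139.6535888683416
press yaw -6.288891415612523
can [ 0.5634398  -0.38920321  0.15      ]
cup [0.4902594  0.35545353 0.085     ]
block [0.37113108 0.1806154  0.042     ]
```

The two views agree within about 5 mm. Hub is at about (0.633, -0.016), knob (0.519, 0.079) and tab (0.562, 0.023). The handle is at about +0.59, which matches the lever geometry. I'll move to the anticlockwise side of the tab with the fingers shut.

```bash
python3 -m jog '[[[24,38,10,-6.75],[24,38,10,-6.75],[24,38,10,-6.75],[24,38,10,-6.75],[25,38,0,-6.75],[25,38,0,-6.75],[25,38,0,-6.75],[25,38,0,-6.75]]]' 0 20
python3 -m jog '[[[24,38,0,0],[24,38,0,0],[24,38,0,0],[25,38,0,0],[25,38,0,0],[25,38,0,0],[25,37,0,0],[24,37,0,0]]]'
python3 -m jog '[[[0,0,-10,0],[0,0,-10,0],[0,0,-10,0],[0,0,-5,0],[0,0,0,0],[0,0,0,0],[0,0,0,0],[0,0,0,0]]]'
python3 - <<'E'
from h import *
duo("pics/c2.png",(205,125,95,70),(200,130,105,110),4) if 0 else None
a=manip.snapshot("top");b=manip.snapshot("scene")
f=lambda im,u,v:cv2.resize(im[v:v+110,u:u+100,::-1],None,fx=4,fy=4,interpolation=cv2.INTER_CUBIC)
cv2.imwrite("pics/c2.png",np.hstack([f(a,205,110),f(b,205,130)]))
E
```

```text
t: 1.2
tcp_pos: [0.3456, -0.3016, 0.4448]
tool_rot: [-0.419, 0.908, -0.0, 0.0]
force: [0.9, -0.5, -0.3]
finger_gap: 0.001
t: 2.2
tcp_pos: [0.5417, 0.0005, 0.4446]
tool_rot: [-0.421, 0.907, -0.0, -0.0]
force: [0.2, -0.2, -0.5]
finger_gap: -0.002
t: 3.2
tcp_pos: [0.5411, -0.0009, 0.41]
tool_rot: [-0.421, 0.907, -0.0, 0.0]
force: [0.3, -0.5, 0.6]
finger_gap: -0.001
```

View pics/c2.png

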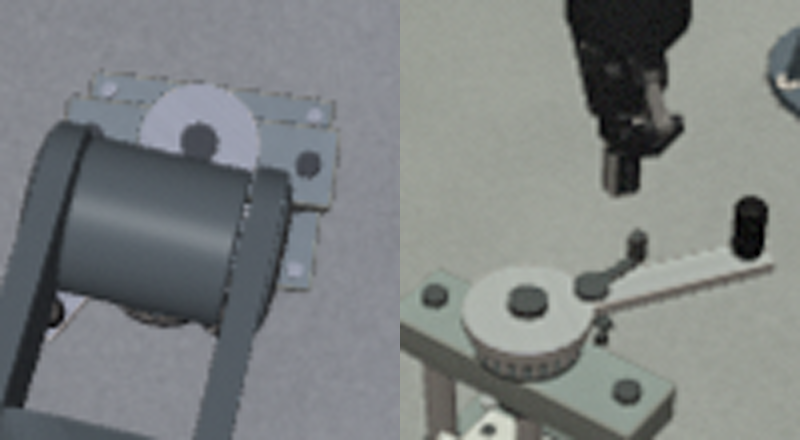

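Tips are in place beside the tab, tip at about (620,190) in the right crop. I'll go down and push.

```bash
python3 -m jog '[[[0,0,-11,0],[0,0,-10,0],[0,0,0,0],[2,2.4,0,0],[2,2.4,0,0],[2,2.4,0,0],[2,2.4,0,0],[0,0,0,0]]]'
python3 -m jog '[[[2,2.4,0,0],[2,2.4,0,0],[2,2.4,0,0],[2,2.4,0,0],[2,2.4,0,0],[2,2.4,0,0],[0,0,0,0],[0,0,0,0]]]'
```

```text
t: 4.3
tcp_pos: [0.5492, 0.0088, 0.3888]
tool_rot: [-0.421, 0.907, -0.0, 0.0]
force: [-0.3, 0.1, 0.1]
finger_gap: 0.002
t: 5.3
tcp_pos: [0.5616, 0.023, 0.3889]
tool_rot: [-0.421, 0.907, -0.0, 0.001]
force: [-0.8, -0.6, -1.8]
finger_gap: -0.002
```

```bash
python3 -m jog '[[[2,2.4,0,0],[2,2.4,0,0],[2,2.4,0,0],[1,1.2,0,0],[0,0,0,0],[0,0,0,0],[0,0,0,0],[0,0,0,0]]]'
python3 - <<'E'
from h import *
a=manip.snapshot("top");b=manip.snapshot("scene")
f=lambda im,u,v:cv2.resize(im[v:v+110,u:u+100,::-1],None,fx=4,fy=4,interpolation=cv2.INTER_CUBIC)
cv2.imwrite("pics/c3.png",np.hstack([f(a,205,110),f(b,205,130)]))
E
```

```text
t: 6.3
tcp_pos: [0.5683, 0.0314, 0.3889]
tool_rot: [-0.421, 0.907, -0.0, 0.0]
force: [-0.5, -2.8, -0.2]
finger_gap: -0.005
```

View pics/c3.png

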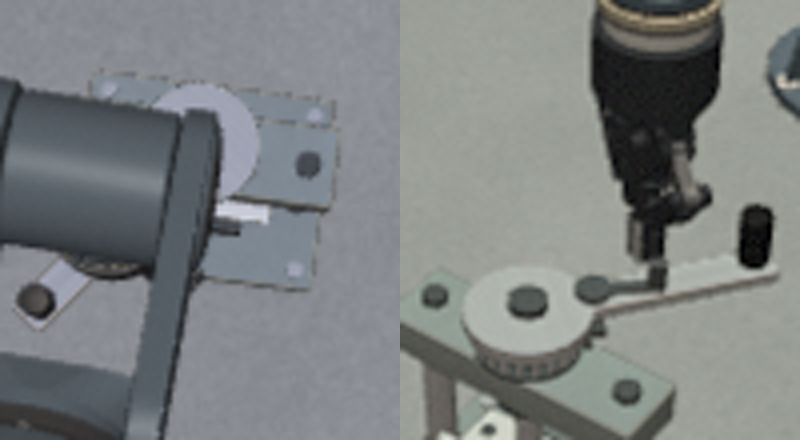

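```bash
python3 - <<'E'
from h import *
t=ray("scene",205+656/4,130+264/4,.228);print("tab",t,"knob",ray("scene",205+757/4,130+209/4,.243), ray("top",205+37/4,110+300/4,.243))
pv=ray("scene",205+594/4-100,130+288/4,.213);print(pv)
E
python3 -m jog '[[[2,2.4,0,0],[2,2.4,0,0],[2,2.4,0,0],[0,0,0,0],[0,0,0,0],[0,0,0,0],[0,0,0,0],[0,0,0,0]]]'
```

```text
tab [0.46532186 0.26359257 0.228     ] knob [0.40040892 0.30626749 0.243     ] [0.52365278 0.08403162 0.243     ]
[0.61036892 0.01843269 0.213     ]
t: 7.4
tcp_pos: [0.5741, 0.0372, 0.3888]
tool_rot: [-0.421, 0.907, -0.002, -0.001]
force: [-2.0, -9.3, 0.1]
finger_gap: 0.004
```

```bash
python3 -m jog '[[[-5,-6,0,0],[-7,-8,0,0],[-7,-8,10,0],[-10,-10,20,0],[-10,-10,20,0],[-20,-10,20,0],[0,0,0,0],[0,0,0,0]]]'
python3 - <<'E'
from h import *
a=manip.snapshot("top");b=manip.snapshot("scene")
f=lambda im,u,v:cv2.resize(im[v:v+110,u:u+100,::-1],None,fx=4,fy=4,interpolation=cv2.INTER_CUBIC)
cv2.imwrite("pics/c4.png",np.hstack([f(a,205,110),f(b,205,130)]))
E
```

```text
t: 8.4
tcp_pos: [0.5151, -0.0133, 0.4589]
tool_rot: [-0.421, 0.907, -0.0, 0.001]
force: [-0.6, -0.6, 0.1]
finger_gap: -0.001
```

View pics/c4.png

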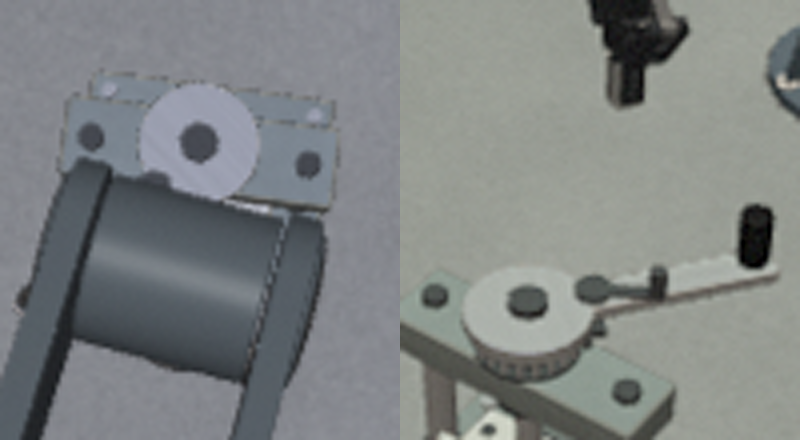

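```bash
python3 - <<'E'
from h import *
q=lambda x,y,z:ray("scene",205+(x-400)/4,130+y/4,z)
t=q(658,270,.228);k=q(757,209,.243);pv=q(594,284,.213);hb=q(528,299,.211)
print(t,k,pv,hb)
az=lambda d:np.degrees(np.arctan2(d[1],d[0]))
print(az(k-hb),az(t-pv))
for s in(-.4,-.3,-.2,0,.2):
    H=np.array([.636,-.014]);a=np.radians(137.3);P=H+.0425*np.array([np.cos(a),np.sin(a)]);T=P+.04*np.array([np.cos(a+s),np.sin(a+s)])
    u=proj("scene",[*T,.228]);print(s,T,(u-[205,130])*4+[400,0])
E
```

```text
[0.59152696 0.05233389 0.228     ] [0.52486091 0.08736052 0.243     ] [0.60709484 0.01667812 0.213     ] [ 0.63724059 -0.01301695  0.211     ]
138.22878942993617 113.58684309148472
-0.4 [0.5882536  0.05125441] [658.80927619 266.37087739]
-0.3 [0.5846989 0.0494239] [658.72377821 262.10485174]
-0.2 [0.5813447  0.04724765] [657.99106375 257.86815556]
0 [0.57536955 0.04194817] [654.64159145 249.64755388]
0.2 [0.57056634 0.03556725] [648.93308463 242.02259482]
```

```bash
python3 -m jog '[[[2,25,0,-2],[2,25,0,0],[2,25,0,0],[2.5,23.5,0,0],[0,0,0,0],[0,0,-20,0],[0,0,-15,0],[0,0,0,0]]]' 45 20
python3 - <<'E'
from h import *
print(manip.sense()["finger_gap"],manip.sense()["tcp_pos"])
a=manip.snapshot("top");b=manip.snapshot("scene")
f=lambda im,u,v:cv2.resize(im[v:v+110,u:u+100,::-1],None,fx=4,fy=4,interpolation=cv2.INTER_CUBIC)
cv2.imwrite("pics/c5.png",np.hstack([f(a,205,110),f(b,225,110)]))
E
```

```text
t: 9.5
tcp_pos: [0.5233, 0.0847, 0.4221]
tool_rot: [-0.405, 0.914, 0.001, -0.002]
force: [-0.2, -0.5, -0.1]
finger_gap: 0.451
0.45146194757937674 [0.52326607 0.08469834 0.42208923]
```

View pics/c5.png

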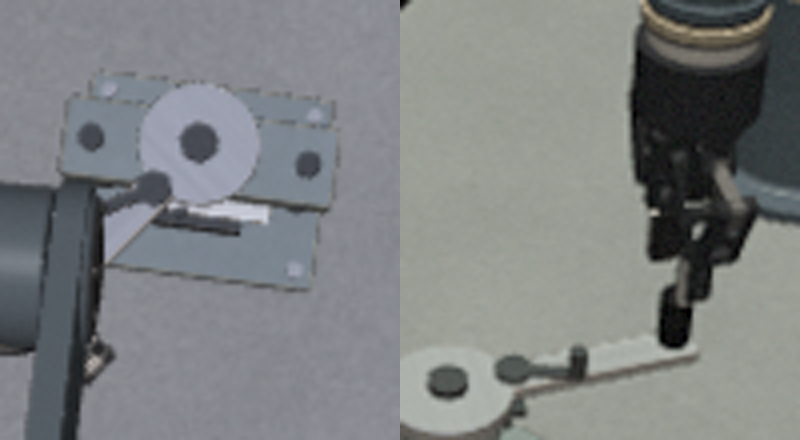

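Lever tab clearly sits on the tightening side, at (575,360) in the right crop and (110,200) in the left. The fingers are over the knob at (675,300), so I'll go down.

```bash
python3 -m jog '[[[0,0,-5,0],[0,0,-5,0],[0,0,-5,0],[0,0,-5,0],[0,0,0,0],[0,0,0,0],[0,0,0,0],[0,0,0,0]]]'
```

```text
t: 10.6
tcp_pos: [0.5236, 0.0852, 0.4039]
tool_rot: [-0.405, 0.914, -0.0, 0.0]
force: [0.6, -0.7, -0.3]
finger_gap: 0.444
```

```bash
python3 -m jog '[[[0,0,-5,0],[0,0,-5,0],[0,0,-5,0],[0,0,-5,0],[0,0,0,0],[0,0,0,0],[0,0,0,0],[0,0,0,0]]]'
cat >> h.py <<'E'
C=np.array([.6345,-.0155])
def pt(h):  # handle angle -> knob xy
    a=np.radians(173.7)-h;return C+.15*np.array([np.cos(a),np.sin(a)])
def hang():
    s=manip.sense();d=s["tcp_pos"][:2]-C;h=np.radians(173.7)-np.arctan2(d[1],d[0])%(2*np.pi)
    a=np.radians(173.7)-h;f=s["force"];x=s["tool_rot"]
    print("t",round(s["t"],2),"h",round(h,3),"r",round(np.hypot(*d)*1e3,1),"need az",round(np.degrees(a)-270,1),"tool az",round(np.degrees(np.arctan2(2*x[0]*x[1],x[0]**2-x[1]**2)),1),
     "F ccw",round(-f[0]*np.sin(a)+f[1]*np.cos(a),2),"rad",round(f[0]*np.cos(a)+f[1]*np.sin(a),2),"z",round(f[2],2),"gap",round(s["finger_gap"],3))
E
python3 - <<'E'
from h import *
hang()
p=manip.sense()["tcp_pos"][:2];d=p-C;a0=np.degrees(np.arctan2(d[1],d[0]));print(a0)
for i in range(16):
    q=C+.15*np.array([np.cos(np.radians(a0+4*(i+1))),np.sin(np.radians(a0+4*(i+1)))]);print(np.round((q-p)*1e3,1).tolist(),end=" ");p=q
E
```

```text
t: 11.6
tcp_pos: [0.5236, 0.0852, 0.3839]
tool_rot: [-0.405, 0.914, -0.0, 0.0]
force: [0.4, -0.8, -1.4]
finger_gap: 0.45
t 11.6 h 0.627 r 149.8 need az -132.2 tool az -132.2 F ccw 0.32 rad -0.88 z -1.43 gap 0.45
137.76898834335196
[-6.9, -7.8] [-6.2, -8.4] [-5.6, -8.9] [-5.0, -9.2] [-4.3, -9.5] [-3.6, -9.8] [-2.9, -10.1] [-2.2, -10.2] [-1.5, -10.4] [-0.8, -10.4] [-0.0, -10.5] [0.7, -10.4] [1.4, -10.4] [2.1, -10.2] [2.8, -10.1] [3.5, -9.9]
```

```bash
python3 -m jog '[[[-6.9,-7.8,0,4],[-6.2,-8.4,0,4],[-5.6,-8.9,0,4],[-5,-9.2,0,4],[-4.3,-9.5,0,4],[-3.6,-9.8,0,4],[-2.9,-10.1,0,4],[-2.2,-10.2,0,4]]]'
python3 -c "from h import *;hang()"
```

```text
t: 12.6
tcp_pos: [0.4868, 0.0113, 0.384]
tool_rot: [-0.642, 0.766, 0.0, 0.0]
force: [0.2, 0.7, 0.8]
finger_gap: 0.45
t 12.6 h 0.069 r 150.1 need az -100.3 tool az -100.1 F ccw -0.71 rad -0.03 z 0.75 gap 0.45
```

```bash
python3 -m jog '[[[-1.5,-10.4,0,4],[-0.8,-10.4,0,4],[0,-10.5,0,4],[0.7,-10.4,0,4],[1.4,-10.4,0,4],[2.1,-10.2,0,4],[2.8,-10.1,0,4],[3.5,-9.9,0,4]]]'
python3 - <<'E'
from h import *
hang()
a=manip.snapshot("top");b=manip.snapshot("scene")
f=lambda im,u,v:cv2.resize(im[v:v+110,u:u+100,::-1],None,fx=4,fy=4,interpolation=cv2.INTER_CUBIC)
cv2.imwrite("pics/c6.png",np.hstack([f(a,205,110),f(b,200,130)]))
E
```

```text
t: 13.6
tcp_pos: [0.4948, -0.0709, 0.3839]
tool_rot: [0.829, -0.56, -0.001, -0.0]
force: [0.1, 1.4, 0.9]
finger_gap: 0.452
t 13.6 h -0.487 r 150.3 need az -68.4 tool az -68.1 F ccw -1.24 rad -0.64 z 0.93 gap 0.452
```

View pics/c6.png

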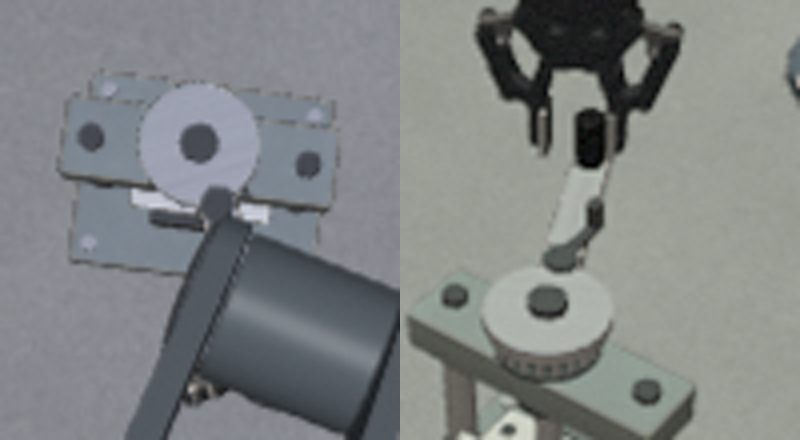

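The picture shows the knob at (590,135) between the fingers, the tab at (595,212) still on the tightening side, and the handle at about -0.45. I'll go a little further, then stroke clockwise.

```bash
cat >> h.py <<'E'
def rows(a0,steps):  # az start deg, list of steps deg
    p=C+.15*np.array([np.cos(np.radians(a0)),np.sin(np.radians(a0))]);o=[]
    for s in steps:
        a0+=s;q=C+.15*np.array([np.cos(np.radians(a0)),np.sin(np.radians(a0))]);o.append([*np.round((q-p)*1e3,1).tolist(),0,s]);p=q
    print(a0,o)
E
python3 -c "
from h import *
rows(201.8,[2.5,2.5,0,-3,-3,-3,-3,-3]);rows(191.8,[-3]*8);rows(167.8,[-1.5]*8);rows(155.8,[-1]*8);rows(147.8,[-1]*8);rows(139.8,[-.6]*8)"
```

```text
191.8 [[2.6, -6.0, 0, 2.5], [2.8, -5.9, 0, 2.5], [0.0, 0.0, 0, 0], [-3.4, 7.1, 0, -3], [-3.0, 7.3, 0, -3], [-2.6, 7.4, 0, -3], [-2.2, 7.5, 0, -3], [-1.8, 7.6, 0, -3]]
167.8 [[-1.4, 7.7, 0, -3], [-1.0, 7.8, 0, -3], [-0.6, 7.8, 0, -3], [-0.2, 7.9, 0, -3], [0.2, 7.8, 0, -3], [0.6, 7.8, 0, -3], [1.1, 7.8, 0, -3], [1.5, 7.7, 0, -3]]
155.8 [[0.9, 3.8, 0, -1.5], [1.0, 3.8, 0, -1.5], [1.1, 3.8, 0, -1.5], [1.2, 3.7, 0, -1.5], [1.3, 3.7, 0, -1.5], [1.4, 3.7, 0, -1.5], [1.5, 3.6, 0, -1.5], [1.6, 3.6, 0, -1.5]]
147.8 [[1.1, 2.4, 0, -1], [1.1, 2.4, 0, -1], [1.2, 2.3, 0, -1], [1.2, 2.3, 0, -1], [1.3, 2.3, 0, -1], [1.3, 2.3, 0, -1], [1.3, 2.3, 0, -1], [1.4, 2.2, 0, -1]]
139.8 [[1.4, 2.2, 0, -1], [1.5, 2.2, 0, -1], [1.5, 2.2, 0, -1], [1.5, 2.1, 0, -1], [1.6, 2.1, 0, -1], [1.6, 2.1, 0, -1], [1.6, 2.0, 0, -1], [1.7, 2.0, 0, -1]]
135.00000000000006 [[1.0, 1.2, 0, -0.6], [1.0, 1.2, 0, -0.6], [1.0, 1.2, 0, -0.6], [1.1, 1.2, 0, -0.6], [1.1, 1.2, 0, -0.6], [1.1, 1.1, 0, -0.6], [1.1, 1.1, 0, -0.6], [1.1, 1.1, 0, -0.6]]
```

```bash
python3 -m jog '[[[2.6,-6,0,2.5],[2.8,-5.9,0,2.5],[0,0,0,0],[-3.4,7.1,0,-3],[-3,7.3,0,-3],[-2.6,7.4,0,-3],[-2.2,7.5,0,-3],[-1.8,7.6,0,-3]]]'
python3 -c "from h import *;hang()"
python3 -m jog '[[[-1.4,7.7,0,-3],[-1,7.8,0,-3],[-0.6,7.8,0,-3],[-0.2,7.9,0,-3],[0.2,7.8,0,-3],[0.6,7.8,0,-3],[1.1,7.8,0,-3],[1.5,7.7,0,-3]]]'
python3 -c "from h import *;hang()"
```

```text
t: 14.7
tcp_pos: [0.4881, -0.0471, 0.3838]
tool_rot: [0.775, -0.632, 0.003, 0.001]
force: [0.8, -7.0, -4.3]
finger_gap: 0.45
t 14.7 h -0.323 r 149.8 need az -77.8 tool az -78.3 F ccw 7.03 rad 0.69 z -4.3 gap 0.45
t: 15.7
tcp_pos: [0.4876, 0.0154, 0.3837]
tool_rot: [-0.627, 0.779, -0.002, -0.001]
force: [-0.9, -7.2, -1.0]
finger_gap: 0.451
t 15.7 h 0.097 r 150.1 need az -101.9 tool az -102.3 F ccw 7.21 rad -0.54 z -0.99 gap 0.451
```

```bash
python3 -m jog '[[[0.6,2.6,0,-1],[0.6,2.6,0,-1],[0.7,2.5,0,-1],[0.7,2.5,0,-1],[0.8,2.5,0,-1],[0.8,2.5,0,-1],[0.9,2.5,0,-1],[0.9,2.5,0,-1]]]'
python3 -c "from h import *;hang()"
```

```text
t: 16.7
tcp_pos: [0.4932, 0.0355, 0.3837]
tool_rot: [-0.572, 0.82, -0.001, -0.002]
force: [-1.7, -7.6, -0.2]
finger_gap: 0.453
t 16.7 h 0.236 r 150.2 need az -109.8 tool az -110.2 F ccw 7.77 rad -1.0 z -0.21 gap 0.453
```

```bash
python3 -m jog '[[[0.5,1.5,0,-0.6],[0.6,1.5,0,-0.6],[0.6,1.5,0,-0.6],[0.6,1.4,0,-0.6],[0.6,1.4,0,-0.6],[0.7,1.4,0,-0.6],[0.7,1.4,0,-0.6],[0.7,1.4,0,-0.6]]]'
python3 -c "from h import *;hang()"
```

```text
t: 17.7
tcp_pos: [0.4979, 0.047, 0.3837]
tool_rot: [-0.537, 0.844, -0.001, -0.002]
force: [-3.9, -6.8, 1.3]
finger_gap: 0.451
t 17.7 h 0.319 r 150.2 need az -114.6 tool az -115.0 F ccw 7.81 rad 0.68 z 1.28 gap 0.451
```

```bash
python3 -m jog '[[[0.7,1.4,0,-0.6],[0.7,1.4,0,-0.6],[0.7,1.4,0,-0.6],[0.7,1.4,0,-0.6],[0.7,1.4,0,-0.6],[0.8,1.4,0,-0.6],[0.8,1.4,0,-0.6],[0.8,1.4,0,-0.6]]]'
python3 -c "from h import *;hang()"
```

```text
t: 18.7
tcp_pos: [0.5036, 0.0582, 0.3837]
tool_rot: [-0.501, 0.865, -0.001, -0.002]
force: [-2.9, -6.0, 1.1]
finger_gap: 0.448
t 18.7 h 0.403 r 150.2 need az -119.4 tool az -119.8 F ccw 6.65 rad -0.45 z 1.09 gap 0.448
```

```bash
python3 -m jog '[[[0.9,1.6,0,-0.7],[0.9,1.6,0,-0.7],[0.9,1.6,0,-0.7],[1,1.6,0,-0.7],[1,1.5,0,-0.7],[1,1.5,0,-0.7],[1,1.5,0,-0.7],[1,1.5,0,-0.7]]]'
python3 -c "from h import *;hang()"
```

```text
t: 19.7
tcp_pos: [0.5111, 0.0707, 0.3836]
tool_rot: [-0.458, 0.889, -0.001, -0.003]
force: [-3.3, -7.1, 2.7]
finger_gap: 0.449
t 19.7 h 0.5 r 150.5 need az -124.9 tool az -125.4 F ccw 7.68 rad -1.35 z 2.7 gap 0.449
```

```bash
python3 -m jog '[[[1,1.5,0,-0.7],[1,1.5,0,-0.7],[1.1,1.5,0,-0.7],[1.1,1.5,0,-0.7],[1.1,1.4,0,-0.7],[1.1,1.4,0,-0.7],[1.2,1.4,0,-0.7],[1.2,1.4,0,-0.7]]]'
python3 -c "from h import *
hang();rows(139.4,[6,5,5,5,4,0,0,0]);rows(164.4,[-1,-2,-3,-3,-2,-1,-1,-1]);rows(150.4,[-.6]*8);rows(139.4,[6,6,6,6,6,6,6,6]);rows(187.4,[3,0,-4,-4,-4,-4,-4,-4]);rows(166.4,[-2]*8)"
```

```text
t: 20.7
tcp_pos: [0.5196, 0.0823, 0.3836]
tool_rot: [-0.414, 0.91, -0.001, -0.003]
force: [-4.5, -5.7, 2.6]
finger_gap: 0.452
t 20.7 h 0.595 r 150.9 need az -130.4 tool az -131.0 F ccw 7.25 rad -0.29 z 2.58 gap 0.452
164.4 [[-9.6, -12.4, 0, 6], [-7.0, -11.1, 0, 5], [-6.0, -11.6, 0, 5], [-4.9, -12.1, 0, 5], [-3.2, -10.0, 0, 4], [0.0, 0.0, 0, 0], [0.0, 0.0, 0, 0], [0.0, 0.0, 0, 0]]
150.4 [[0.7, 2.5, 0, -1], [1.6, 5.0, 0, -2], [2.7, 7.4, 0, -3], [3.1, 7.2, 0, -3], [2.3, 4.7, 0, -2], [1.2, 2.3, 0, -1], [1.2, 2.3, 0, -1], [1.3, 2.3, 0, -1]]
145.60000000000005 [[0.8, 1.4, 0, -0.6], [0.8, 1.4, 0, -0.6], [0.8, 1.3, 0, -0.6], [0.8, 1.3, 0, -0.6], [0.8, 1.3, 0, -0.6], [0.9, 1.3, 0, -0.6], [0.9, 1.3, 0, -0.6], [0.9, 1.3, 0, -0.6]]
187.4 [[-9.6, -12.4, 0, 6], [-8.2, -13.4, 0, 6], [-6.8, -14.2, 0, 6], [-5.3, -14.8, 0, 6], [-3.7, -15.3, 0, 6], [-2.1, -15.6, 0, 6], [-0.4, -15.7, 0, 6], [1.2, -15.7, 0, 6]]
166.4 [[1.2, -7.8, 0, 3], [0.0, 0.0, 0, 0], [-1.5, 10.4, 0, -4], [-0.8, 10.4, 0, -4], [-0.1, 10.5, 0, -4], [0.7, 10.4, 0, -4], [1.4, 10.4, 0, -4], [2.1, 10.3, 0, -4]]
150.4 [[1.3, 5.1, 0, -2], [1.5, 5.0, 0, -2], [1.7, 5.0, 0, -2], [1.8, 4.9, 0, -2], [2.0, 4.8, 0, -2], [2.2, 4.8, 0, -2], [2.3, 4.7, 0, -2], [2.5, 4.6, 0, -2]]
```

Two-stroke case: running friction is about 7.3 N and there is no contact yet. The pawl re-catches at multiples of 18°, so I'll swing back about 58° slowly.

```bash
python3 -m jog '[[[-6.7,-8,0,4],[-6.1,-8.5,0,4],[-5.4,-9,0,4],[-4.8,-9.3,0,4],[-4.1,-9.6,0,4],[-3.4,-9.9,0,4],[-2.7,-10.1,0,4],[-2,-10.3,0,4]]]'
python3 -c "from h import *;hang()"
python3 -m jog '[[[-1.2,-10.4,0,4],[-0.5,-10.5,0,4],[0.2,-10.5,0,4],[1,-10.4,0,4],[1.7,-10.3,0,4],[2.4,-10.2,0,4],[3.1,-10,0,4],[3.8,-9.8,0,4]]]'
python3 - <<'E'
from h import *
hang()
a=manip.snapshot("top");b=manip.snapshot("scene")
f=lambda im,u,v:cv2.resize(im[v:v+110,u:u+100,::-1],None,fx=4,fy=4,interpolation=cv2.INTER_CUBIC)
cv2.imwrite("pics/c7.png",np.hstack([f(a,205,110),f(b,200,130)]))
rows(203.4,[0,-3]+[-3]*6);rows(182.4,[-1]*8);rows(174.4,[-.6]*8)
E
```

```text
t: 21.7
tcp_pos: [0.4855, 0.0089, 0.3837]
tool_rot: [-0.65, 0.76, 0.0, 0.0]
force: [0.9, 3.0, -0.0]
finger_gap: 0.45
t 21.7 h 0.052 r 151.0 need az -99.3 tool az -99.0 F ccw -3.09 rad -0.44 z -0.03 gap 0.45
t: 22.7
tcp_pos: [0.4959, -0.0732, 0.3837]
tool_rot: [0.834, -0.552, -0.001, -0.0]
force: [-0.1, 1.1, 0.9]
finger_gap: 0.444
t 22.7 h -0.505 r 150.1 need az -67.4 tool az -67.0 F ccw -1.1 rad -0.31 z 0.87 gap 0.444
182.4 [[0.0, 0.0, 0, 0], [-2.9, 7.3, 0, -3], [-2.5, 7.4, 0, -3], [-2.2, 7.6, 0, -3], [-1.8, 7.7, 0, -3], [-1.4, 7.7, 0, -3], [-0.9, 7.8, 0, -3], [-0.5, 7.8, 0, -3]]
174.4 [[-0.1, 2.6, 0, -1], [-0.0, 2.6, 0, -1], [0.0, 2.6, 0, -1], [0.1, 2.6, 0, -1], [0.1, 2.6, 0, -1], [0.1, 2.6, 0, -1], [0.2, 2.6, 0, -1], [0.2, 2.6, 0, -1]]
169.60000000000005 [[0.2, 1.6, 0, -0.6], [0.2, 1.6, 0, -0.6], [0.2, 1.6, 0, -0.6], [0.2, 1.6, 0, -0.6], [0.2, 1.6, 0, -0.6], [0.2, 1.6, 0, -0.6], [0.3, 1.5, 0, -0.6], [0.3, 1.5, 0, -0.6]]
```

View pics/c7.png

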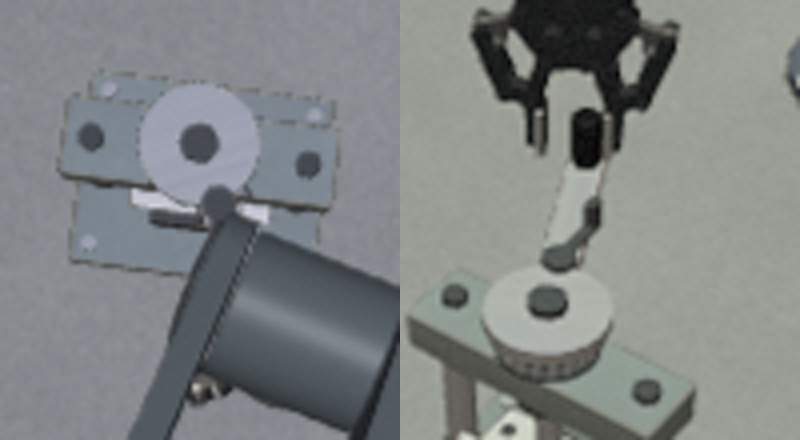

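The lever is still on the tightening side (tab at (593,212)), and the knob is between the fingers. I'll begin the second stroke.

```bash
python3 -m jog '[[[0,0,0,0],[-2.9,7.3,0,-3],[-2.5,7.4,0,-3],[-2.2,7.6,0,-3],[-1.2,5.1,0,-2],[-0.5,2.6,0,-1],[-0.5,2.6,0,-1],[-0.5,2.6,0,-1]]]'
python3 -c "from h import *;hang()"
```

```text
t: 23.8
tcp_pos: [0.4866, -0.0395, 0.3838]
tool_rot: [0.76, -0.65, 0.002, 0.001]
force: [1.1, -8.3, -3.9]
finger_gap: 0.449
t 23.8 h -0.271 r 149.8 need az -80.8 tool az -81.0 F ccw 8.37 rad 0.26 z -3.9 gap 0.449
```

```bash
python3 -m jog '[[[-0.2,1.3,0,-0.5],[-0.2,1.3,0,-0.5],[-0.2,1.3,0,-0.5],[-0.2,1.3,0,-0.5],[-0.2,1.3,0,-0.5],[-0.1,1.3,0,-0.5],[-0.1,1.3,0,-0.5],[-0.1,1.3,0,-0.5]]]'
python3 -c "from h import *;hang()"
```

```text
t: 24.8
tcp_pos: [0.4853, -0.0294, 0.3838]
tool_rot: [0.737, -0.676, 0.003, 0.001]
force: [-0.1, -8.9, -3.2]
finger_gap: 0.453
t 24.8 h -0.203 r 149.8 need az -84.7 tool az -85.0 F ccw 8.86 rad 0.92 z -3.23 gap 0.453
```

```bash
python3 -m jog '[[[0,0,0,0],[0,0,0,0],[0,0,0,0],[-0.1,1.3,0,-0.5],[-0.1,1.3,0,-0.5],[-0.1,1.3,0,-0.5],[-0.1,1.3,0,-0.5],[-0.1,1.3,0,-0.5]]]'
python3 -c "from h import *;hang()"
```

```text
t: 25.8
tcp_pos: [0.4849, -0.023, 0.3838]
tool_rot: [0.722, -0.692, 0.003, 0.001]
force: [1.3, -8.9, -2.9]
finger_gap: 0.451
t 25.8 h -0.16 r 149.8 need az -87.1 tool az -87.5 F ccw 8.99 rad -0.85 z -2.86 gap 0.451
```

```bash
python3 -m jog '[[[0,0,0,0],[0,0,0,0],[0,0,0,0],[-0.1,1.3,0,-0.5],[0,1.3,0,-0.5],[0,1.3,0,-0.5],[0,1.3,0,-0.5],[0,1.3,0,-0.5]]]'
python3 -c "from h import *;hang()"
```

```text
t: 26.8
tcp_pos: [0.4847, -0.0166, 0.3838]
tool_rot: [0.707, -0.707, 0.003, 0.002]
force: [1.2, -10.0, -3.6]
finger_gap: 0.449
t 26.8 h -0.117 r 149.8 need az -89.6 tool az -90.0 F ccw 10.0 rad -1.14 z -3.57 gap 0.449
```

```bash
python3 -m jog '[[[0,0,0,0],[0,0,0,0],[0,0,0,0],[0,0,0,0],[0,0,0,0],[0,1.3,0,-0.5],[0,1.3,0,-0.5],[0,1.3,0,-0.5]]]'
python3 -c "from h import *;hang()"
```

```text
t: 27.8
tcp_pos: [0.4846, -0.0127, 0.3838]
tool_rot: [-0.698, 0.716, -0.003, -0.002]
force: [0.4, -9.4, -3.3]
finger_gap: 0.453
t 27.8 h -0.091 r 149.9 need az -91.1 tool az -91.5 F ccw 9.37 rad -0.59 z -3.27 gap 0.453
```

```bash
python3 -m jog '[[[0,0.5,0,-0.2],[0,0.5,0,-0.2],[0,0.5,0,-0.2],[0,0.5,0,-0.2],[0,0.5,0,-0.2],[0,0.5,0,-0.2],[0,0.5,0,-0.2],[0,0.5,0,-0.2]]]'
python3 -c "from h import *;hang()"
```

```text
t: 28.8
tcp_pos: [0.4846, -0.0088, 0.3838]
tool_rot: [-0.688, 0.726, -0.003, -0.002]
force: [0.4, -10.8, -2.9]
finger_gap: 0.449
t 28.8 h -0.065 r 150.1 need az -92.6 tool az -93.1 F ccw 10.79 rad -0.84 z -2.88 gap 0.449
```

The pull is about 10.8 N in motion, consistent with the trend, so I'll stop here. I'll centre the fingers on the knob and lift off.

```bash
python3 -m jog '[[[0,-2,0,0],[0,-3,0,0],[0,-2.5,0,0],[0,0,0,0],[0,0,0,0],[0,0,5,0],[0,0,10,0],[0,0,10,0]]]'
python3 -m jog '[[[0,0,15,0],[0,0,20,0],[0,0,20,0],[0,0,20,0],[-20,0,20,0],[-30,0,0,0],[0,0,0,0],[0,0,0,0]]]'
python3 - <<'E'
from h import *
hang()
a=manip.snapshot("top");b=manip.snapshot("scene")
f=lambda im,u,v:cv2.resize(im[v:v+110,u:u+100,::-1],None,fx=4,fy=4,interpolation=cv2.INTER_CUBIC)
cv2.imwrite("pics/c8.png",np.hstack([f(a,205,110),f(b,200,130)]))
E
```

```text
t: 29.8
tcp_pos: [0.4841, -0.0146, 0.4094]
tool_rot: [-0.688, 0.726, 0.0, -0.0]
force: [0.3, -3.2, -2.3]
finger_gap: 0.451
t: 30.8
tcp_pos: [0.4346, -0.0143, 0.5045]
tool_rot: [-0.688, 0.726, -0.001, 0.001]
force: [0.7, 0.1, -0.4]
finger_gap: 0.454
t 30.8 h -0.104 r 199.9 need az -90.3 tool az -93.1 F ccw -0.06 rad -0.68 z -0.43 gap 0.454
```

View pics/c8.png

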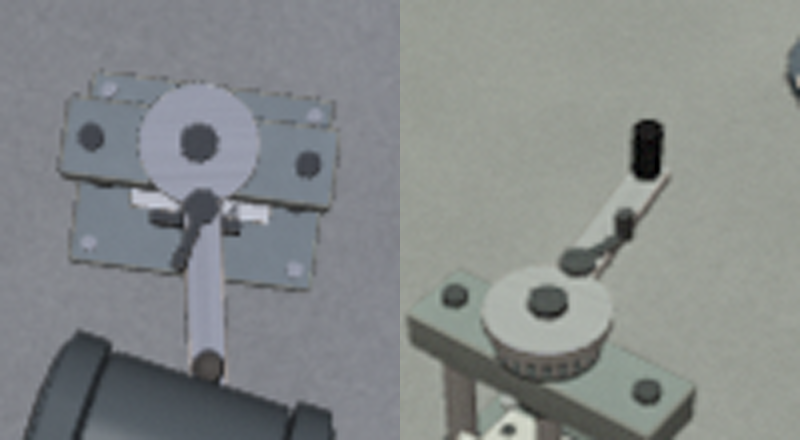

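```bash
python3 - <<'E'
from h import *
for k in(ray("top",205+207/4,110+358/4,.243),ray("scene",200+(648-400)/4,130+127/4,.243)):
    d=k[:2]-C;print(k,np.hypot(*d),"h",np.radians(173.7)-np.arctan2(d[1],d[0])%(2*np.pi))
print("expected at max", np.radians(173.7-(177.4+3.05)))
s=manip.sense();print(s["force"])
E
```

```text
[ 0.48852542 -0.02559824  0.243     ] 0.14632344775773037 h -0.17902377005170766
[ 0.48796173 -0.02230937  0.243     ] 0.14669639003256024 h -0.15639055643788957
expected at max -0.11780972450961774
[-0.5010013   0.43207725  0.17993801]
```

The handle rested about 7 mm further back than where I stopped pushing. I'll go back astride the knob to check that the clamp torque held, reading the force against position.

```bash
python3 -m jog '[[[25,-5,0,0],[25,-4,0,0],[0,0,-25,0],[0,0,-25,0],[0,0,-20,0],[0,0,0,0],[0,0,-10,0],[0,0,-10,0]]]'
python3 -m jog '[[[0,0,-10,0],[0,0,-10,0],[0,0,-10,0],[0,0,0,0],[0,2,0,0],[0,2,0,0],[0,2,0,0],[0,0,0,0]]]'
python3 -c "from h import *;hang()"
```

```text
t: 31.9
tcp_pos: [0.4846, -0.0237, 0.4138]
tool_rot: [-0.688, 0.726, -0.001, 0.0]
force: [-0.0, 1.1, 0.3]
finger_gap: 0.45
t: 32.9
tcp_pos: [0.4842, -0.0174, 0.3839]
tool_rot: [-0.688, 0.726, -0.0, 0.0]
force: [-0.4, -0.2, -0.2]
finger_gap: 0.453
t 32.9 h -0.123 r 150.4 need az -89.3 tool az -93.1 F ccw 0.22 rad 0.35 z -0.18 gap 0.453
```

```bash
python3 -m jog '[[[0,0.3,0,0],[0,0.3,0,0],[0,0.3,0,0],[0,0.3,0,0],[0,0.3,0,0],[0,0.3,0,0],[0,0.3,0,0],[0,0.3,0,0]]]'
python3 -c "from h import *;hang()"
```

```text
t: 33.9
tcp_pos: [0.4842, -0.0154, 0.3837]
tool_rot: [-0.688, 0.726, -0.0, -0.0]
force: [-0.5, -4.8, 0.0]
finger_gap: 0.451
t 33.9 h -0.109 r 150.3 need az -90.0 tool az -93.1 F ccw 4.77 rad 0.46 z 0.04 gap 0.451
```

```bash
python3 -m jog '[[[0,0.3,0,0],[0,0.3,0,0],[0,0.3,0,0],[0,0.3,0,0],[0,0.3,0,0],[0,0.3,0,0],[0,0.3,0,0],[0,0.3,0,0]]]'
python3 -c "from h import *;hang()"
```

```text
t: 34.9
tcp_pos: [0.4843, -0.0132, 0.3838]
tool_rot: [-0.688, 0.726, -0.0, -0.0]
force: [-1.8, -6.2, 0.7]
finger_gap: 0.451
t 34.9 h -0.094 r 150.3 need az -90.9 tool az -93.1 F ccw 6.26 rad 1.69 z 0.73 gap 0.451
```

```bash
python3 -m jog '[[[0,0.3,0,0],[0,0.3,0,0],[0,0.3,0,0],[0,0.3,0,0],[0,0.3,0,0],[0,0.3,0,0],[0,0.3,0,0],[0,0.3,0,0]]]'
python3 -c "from h import *;hang()"
```

```text
t: 35.9
tcp_pos: [0.4843, -0.0112, 0.3838]
tool_rot: [-0.688, 0.726, -0.001, -0.001]
force: [-0.9, -7.5, -1.2]
finger_gap: 0.449
t 35.9 h -0.081 r 150.3 need az -91.6 tool az -93.1 F ccw 7.49 rad 0.64 z -1.18 gap 0.449
```

```bash
python3 -m jog '[[[0,0.3,0,0],[0,0.3,0,0],[0,0.3,0,0],[0,0.3,0,0],[0,0.3,0,0],[0,0.3,0,0],[0,0.3,0,0],[0,0.3,0,0]]]'
python3 -c "from h import *;hang()"
```

```text
t: 36.9
tcp_pos: [0.4844, -0.0092, 0.3838]
tool_rot: [-0.688, 0.726, -0.001, -0.001]
force: [-1.6, -11.1, -0.6]
finger_gap: 0.456
t 36.9 h -0.068 r 150.3 need az -92.4 tool az -93.0 F ccw 11.17 rad 1.15 z -0.6 gap 0.456
```

```bash
python3 -m jog '[[[0,0,0,0],[0,0,0,0],[0,0.3,0,0],[0,0.3,0,0],[0,0.3,0,0],[0,0.3,0,0],[0,0.3,0,0],[0,0.3,0,0]]]'
python3 -c "from h import *;hang()"
```

```text
t: 37.9
tcp_pos: [0.4844, -0.0075, 0.3838]
tool_rot: [-0.688, 0.726, -0.001, -0.001]
force: [-0.7, -10.4, -0.8]
finger_gap: 0.451
t 37.9 h -0.057 r 150.3 need az -93.1 tool az -93.0 F ccw 10.44 rad 0.11 z -0.84 gap 0.451
```

The force came back to about 11 N at the same place, so the screw held. I'll release fully and hand in.

```bash
python3 -m jog '[[[0,-2,0,0],[0,-2,0,0],[0,-2,0,0],[0,-2,0,0],[0,-2,0,0],[0,-2,0,0],[0,-1.5,0,0],[0,0,0,0]]]'
python3 -c "from h import *;hang()"
python3 -m jog '[[[0,0,10,0],[0,0,15,0],[0,0,20,0],[0,0,20,0],[0,0,20,0],[-20,0,20,0],[-30,0,0,0],[0,0,0,0]]]'
python3 - <<'E'
from h import *
hang()
a=manip.snapshot("top");b=manip.snapshot("scene")
f=lambda im,u,v:cv2.resize(im[v:v+110,u:u+100,::-1],None,fx=4,fy=4,interpolation=cv2.INTER_CUBIC)
cv2.imwrite("pics/c9.png",np.hstack([f(a,205,110),f(b,200,130)]))
E
```

```text
t: 38.9
tcp_pos: [0.4841, -0.0197, 0.3837]
tool_rot: [-0.688, 0.726, 0.0, 0.0]
force: [-0.2, 1.1, -0.7]
finger_gap: 0.452
t 38.9 h -0.138 r 150.5 need az -88.4 tool az -93.1 F ccw -1.12 rad 0.14 z -0.66 gap 0.452
t: 39.9
tcp_pos: [0.4325, -0.0193, 0.4895]
tool_rot: [-0.688, 0.726, 0.0, 0.0]
force: [-0.6, -0.0, 0.5]
finger_gap: 0.449
t 39.9 h -0.129 r 202.1 need az -88.9 tool az -93.1 F ccw -0.0 rad 0.56 z 0.54 gap 0.449
```

View pics/c9.png

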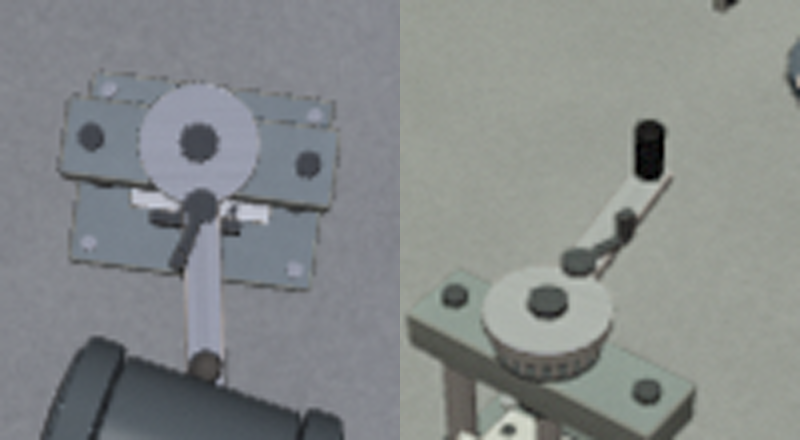

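The fingers are clear. The lever is on the tightening side (tab at (625,222)) and the handle rests with the knob at (650,150).

```bash
python3 -c "from h import *;print(manip.sign_off())"
```

```text
the job is handed in; nothing more can be done
None
```

I flipped the direction lever to the tightening side and swung the handle back to about -0.45 rad by the camera. It free-wheeled at roughly 1–3 N. I then tightened in two clockwise strokes and stopped at 10.8 N felt in motion at the knob. The job was handed in after about 40 s of the 69 s allowed; no verdict was reported.

- **Clamp:** after I let go, the handle had moved back about 7 mm at the knob, so I pushed it again to check. The pull came back to 11.2 N then 10.4 N at the same place, and I finished about 1.3 mm further on than before. The screw had held. Single force readings scatter by about 0.5 N, and I could not measure the pad force directly.
- **At hand-in:** the camera showed the lever still on the tightening side and the fingers clear of the handle. The wrist force was about zero.
- **Surroundings:** I did not re-measure the can, cup and block at the end. The arm stayed well away from the cup and block and only passed above the can's height.

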